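# Seat the lid of a shielded test box with its four cover screws

## Task

Screw the lid of the blue test box down until it lies flat and firm on its gasket, with all four black cover screws snug at the end but none overtightened (turn in small bits and stop when the torque felt on the knob, held still between bits, has climbed to 0.2 to 0.25 N m; from 0.35 on the gasket is crushed). Run all four part of the way down first and only then tighten them, always going crisscross to the opposite screw, so that no corner of the lid ever sits more than 4.5 mm lower than the opposite one. Leave the screwdriver, tray and jar where they are.

Things in the scene. Friction and masses are not known exactly. Their poses are not given: they have to be found in the camera images.
- box: Fixed blue metal test box, 176 (x) by 152 (y) mm, open on top, rim 66 mm high. Origin: centre of its underside on the table; z up. A hidden rubber gasket inside, of uncertain thickness, is where the lid must come to rest. Seen from above its four screws go round in the order 1, 2, 3, 4, so screw 1 is opposite 3 and 2 opposite 4.
- lid: Loose aluminium lid plate, 157 (x) by 133 (y) by 6 mm, 0.6 kg, floating on four light springs (0.6 N per mm each) inside the box rim, axes along the box's. Origin: centre of its underside, at the start 62 mm above the underside of the box. The gasket stops it somewhere 4.8 to 7.2 mm lower, not known beforehand: the stop has to be felt.
- lid_mid (a point): Centre of the lid's top face (white label).
- screw1: Cover screw at the +x +y corner, 60 mm (x) and 50 mm (y) from the centre of the box in its frame. Knob: black, round, upright, 24 mm diameter, 22 mm tall, on a brass neck and a 26 mm flange that presses on the lid; any grasp yaw will do. Origin: on the axis, 12 mm below the knob's top, about 30 mm above the lid's top face; it does not turn with the knob.
- screw2: Cover screw at the +x -y corner, 60 mm (x) and 50 mm (y) from the centre of the box in its frame. Like screw 1. Thread of all four: clockwise seen from above lowers the screw and its knob 4.5 mm per radian. At the start the flange hangs 0 to 0.9 mm above the lid; about 1.2 to 1.9 rad in all until snug, of which up to 0.85 rad may be done at the first go.
- screw3: Cover screw at the -x -y corner, 60 mm (x) and 50 mm (y) from the centre of the box in its frame. Like screw 1. Torque at any screw: below 0.06 N m against the springs, read on the knob held still after a small turn; once the lid lies on the gasket it climbs by 0.05 to 0.12 per 0.04 rad. Snug: 0.2 to 0.25 (clamps with 20 to 30 N). From 0.35 on the gasket is crushed (50 N). While turning it reads more: 0.15 on the springs, 0.35 to 0.4 when snug.
- screw4: Cover screw at the -x +y corner, 60 mm (x) and 50 mm (y) from the centre of the box in its frame. Like screw 1. The gasket is flat, so all four screws become snug at about the same height. A screw slackens by some newtons while the others are being tightened after it.
- driver_grip (a point): Bystander: screwdriver, 170 mm long, red handle, lying on the table. Point on the handle.
- tray: Bystander: grey open parts tray, 100 by 140 by 30 mm. Origin: centre of its underside.
- jar_mid (a point): Bystander: small closed jar with a blue cap, 48 mm diameter, 70 mm tall. Point: its centre, half-way up.

How it is judged:
By the outcome, as a careful person would: the job done as asked, in the order asked, and still so for the second after the job is handed in, with the robot touching nothing.
It also fails if it takes over 72 s, if anything falls off the work surface, if the arm or the gripper's body presses on something with over 40 N, if the wrist force passes 120 N, or if a joint passes its speed limit or range.

## Robot

A 7-joint arm with a two-finger parallel gripper is mounted at the origin on the work surface. World frame = base frame: x ahead of the robot, y to its left, z up, the work surface at z = 0. Lengths are in m, angles in rad, forces in N, time in s.
With the tool pointing down it reaches from about 0.4 to 0.85 m from the base axis. Payload 10.4 kg.
Tool frame: the origin (TCP) lies on the centre line of the jaws, within the pads' length; the fingertips stand 14 mm ahead of it and the grasp point (between the pads) lies 5 mm behind it (manip.tip_reach is the distance from the TCP to the fingertips, in m); z points along the fingers, y is the line along which they close (so a half turn about z gives the same grasp; the last joint's range is limited). The gripper opens to 85 mm and grips with 20 to 120 N. Pads are 22 mm wide; open, the fingers measure 114 mm over their backs; the gripper's body (76 mm by 85 mm) begins 54 mm behind the grasp point. The pads swing forward as they close: fully open they stand 13 mm farther back than shut.
Start: joints at [-0.023, 0.332, -0.065, 1.46, 0.022, 1.35, -0.088], TCP at [0.625, 0, 0.222] pointing down, gripper open.
Joint ranges: [-2.6, 2.6], [-0.5, 2.12], [-1.47, 1.34], [0.16, 2.42], [-1.27, 4.41], [0.06, 2.06], [-2.6, 2.6]. Speed limits (rad/s): [2.22, 2.22, 2.79, 2.79, 3.14, 3.14, 3.14].

## Interface

Orientations are given as a unit quaternion [x, y, z, w].
In Python, from workcell import manip gives the robot as it stands.
- The arm moves only by the shell command python3 -m pendant 'ROWS' [FORCE]. ROWS is JSON, a list of rows, each a list of 7 numbers: the shift along the tool's x, y, z in units of 50 mm (1.0 is 50 mm), then the turn, a rotation vector about the tool's x, y, z in units of 8 degrees (1.0 is 8 degrees), then the opening, from -1 (shut) to 1 (fully open), so that 0 is half open. In form: [[dx, dy, dz, ax, ay, az, jaw], ...]. A call has exactly 10 rows; each row is the pose to reach, as a shift and turn from the pose commanded when the call began, along the tool's axes at that moment; what a row does not reach only later rows make up. A row lasts 1/8 s, in which the tool goes at most 62.5 mm and 10.7 degrees, less where a joint would pass 70% of its speed; a pose out of reach is approached as far as the arm can. A call with a gripper value outside its range is refused whole. The fingers move at their own pace and stop on an object; FORCE is the grip in N (left out, the last holds). Time passes only in rows, so rows that repeat a pose let the fingers close, or fill a call up. It gives the time, the measured TCP pose, the force, the opening and the grip force at its end, in the units of the state.
- manip.get_obs(): the state, without advancing time (a new reading comes with each control period).
- manip.camera(name): name is "scene" or "side" or "wrist"; returns (picture, depth): 480x640x3 uint8, red, green, blue; 480x640 float32, m along the optical axis (not along the pixel's ray), 0 where there is no reading.
- manip.get_calibration(name): a dict with "fx", "fy", "cx", "cy" (pixels), "D" ([k1, k2, p1, p2, k3] as OpenCV has them; the pictures are not rectified), "xyz" and "orientation" of the camera in the world. Camera axes: x right, y up, looking along -z (the intrinsics and any distortion apply to the point x, -y, -z); pixel columns grow to the right and rows downward; lengths in m; the calibration is good to about 2 mm. A picture is of the moment at which its call begins: read the wrist's pose just before it. get_calibration takes no time and is no camera call; for the wrist camera it gives the pose at the moment of the call.
- manip.hand_in(): hands the job in; it is judged then, once.
Trained networks look in the newest picture that a camera, given by its name, has taken for a name from the list of things; names that differ only in an ending like _2 or _b are one class to them, and where a whole thing is asked for, a point or a joint stands for the part that bears it (a point fixed in the world has none). Each returns a list of dicts, best first, with "p" (0 to 1); they miss things now and then, are a little off and sometimes report something else, mostly with a low value. They report only what shows in the picture. A call takes as long as a camera call.
- manip.find_in(thing, camera): "box" ([left, top, right, bottom] in pixels, round what is visible of it).
- manip.trace(thing, camera): "pixels" (480x640 bool, what is visible of it) and "box" ([left, top, right, bottom] in pixels, round what is visible of it).
- manip.tip_of(thing, camera): "pixel" ([column, row] in pixels: a listed point, or the origin of a listed thing).
The state is a dict: "clock": time; "joint_pos": joint angles; "joint_velocities": joint speeds; "tau": joint torques, N m; "position": TCP position; "ee_rot": TCP orientation; "ft_force": force on the tool from outside, world axes, zero at the start; "torque": the same for the moment, N m; "grip_width": opening from 0.0 (shut) to 1.0 (fully open); "grasp_force": force on a finger pad.
Only numpy, scipy, OpenCV 4.12 (cv2) and the standard library are available. Lean on these libraries where they do the work, as an engineer would, in place of code of your own. Each camera call takes 0.05 s, during which the arm holds its last target. There are 200 camera calls.

## Working session

There is one attempt and no reset: what is moved stays moved. The work goes in short steps, Python scripts to look and compute and a shell command to move; the robot and the scene stay as the last step left them, time stands still between calls to the robot, and variables do not carry over. Pictures are saved under pics/ and viewed, at most 10 in all, crops included, and the job is handed in when it is done.

```bash
mkdir -p pics; ls; cat > h.py <<'E'
import numpy as np, cv2
from scipy.spatial.transform import Rotation as R
from workcell import manip
def pix2w(cam,px,z=None,depth=None,cal=None):
    c=cal or manip.get_calibration(cam)
    K=np.array([[c['fx'],0,c['cx']],[0,c['fy'],c['cy']],[0,0,1]])
    u=cv2.undistortPoints(np.array([[px]],float),K,np.array(c['D'],float))[0,0]
    d=R.from_quat(c['orientation']).apply([u[0],-u[1],-1]); o=np.array(c['xyz'])
    return o+d*((z-o[2])/d[2] if z is not None else depth)
E
python3 - <<'E'
from h import *
o=manip.get_obs(); print({k:np.round(v,3) for k,v in o.items()})
for cam in ['scene','wrist']:
    p,d=manip.camera(cam); cv2.imwrite(f'pics/{cam}0.png',p[:,:,::-1])
    cal=manip.get_calibration(cam); print(cam,np.round(cal['xyz'],3))
    for n in ['screw1','screw2','screw3','screw4','lid_mid','box','driver_grip','jar_mid','tray']:
        for r in manip.tip_of(n,cam)[:4]:
            x,y=r['pixel']; xi,yi=int(np.clip(x,0,639)),int(np.clip(y,0,479))
            print(n,round(r['p'],2),np.round([x,y]),np.round(pix2w(cam,[x,y],depth=float(d[yi,xi]),cal=cal),3), np.round(pix2w(cam,[x,y],z=.098,cal=cal),3))
E
```

```text
pics
{'clock': np.float64(0.0), 'joint_pos': array([-0.023,  0.333, -0.065,  1.461,  0.022,  1.35 , -0.088]), 'joint_velocities': array([ 0.001, -0.001, -0.   ,  0.   ,  0.001,  0.   , -0.001]), 'tau': array([ 0.0000e+00, -6.2545e+01,  5.0000e-02, -3.9161e+01,  1.6000e-02,
        1.0000e-02, -0.0000e+00]), 'position': array([ 0.625, -0.   ,  0.221]), 'ee_rot': array([ 0.707,  0.707, -0.001, -0.   ]), 'ft_force': array([-1.017, -0.416,  0.249]), 'torque': array([ 0.07 , -0.014,  0.016]), 'grasp_force': np.float64(0.0), 'grip_width': np.float64(1.001)}
scene [1.468 0.009 0.636]
screw1 0.75 [377. 219.] [0.558 0.118 0.104] [0.548 0.119 0.098]
screw1 0.73 [329. 231.] [0.602 0.031 0.109] [0.584 0.031 0.098]
screw1 0.53 [297. 203.] [ 0.488 -0.026  0.101] [ 0.482 -0.026  0.098]
screw1 0.53 [349. 192.] [0.454 0.073 0.104] [0.442 0.073 0.098]
screw2 0.75 [377. 219.] [0.558 0.118 0.104] [0.548 0.119 0.098]
screw2 0.73 [329. 231.] [0.602 0.031 0.109] [0.584 0.031 0.098]
screw2 0.53 [297. 203.] [ 0.488 -0.026  0.101] [ 0.482 -0.026  0.098]
screw2 0.53 [349. 192.] [0.454 0.073 0.104] [0.442 0.073
[... 1487 characters left out ...]
74.] [0.548 0.114 0.111] [0.545 0.116 0.098]
screw3 0.92 [153. 250.] [ 0.486 -0.017  0.11 ] [ 0.48  -0.02   0.098]
screw3 0.78 [279. 192.] [0.59  0.031 0.111] [0.589 0.029 0.098]
screw3 0.6 [ 87. 139.] [0.447 0.071 0.11 ] [0.439 0.071 0.098]
screw4 0.96 [216.  74.] [0.548 0.114 0.111] [0.545 0.116 0.098]
screw4 0.92 [153. 250.] [ 0.486 -0.017  0.11 ] [ 0.48  -0.02   0.098]
screw4 0.78 [279. 192.] [0.59  0.031 0.111] [0.589 0.029 0.098]
screw4 0.6 [ 87. 139.] [0.447 0.071 0.11 ] [0.439 0.071 0.098]
lid_mid 0.93 [197. 163.] [0.514 0.05  0.069] [0.524 0.052 0.098]
jar_mid 0.63 [392.  98.] [0.68  0.102 0.07 ] [0.675 0.099 0.098]
tray 0.62 [308. 344.] [ 0.605 -0.172  0.003] [ 0.61  -0.11   0.098]
```

View pics/wrist0.png

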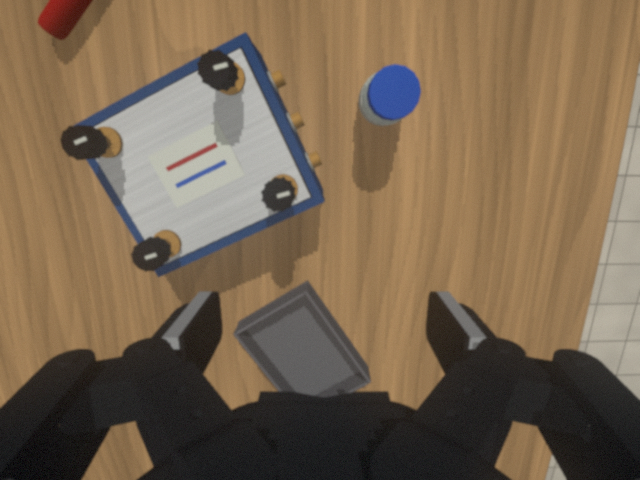

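```bash
python3 - <<'E'
from h import *
# fit box pose from wrist screw origins (z .098)
P=np.array([[.545,.116],[.480,-.020],[.589,.029],[.439,.071]])
B=np.array([[60,50],[60,-50],[-60,-50],[-60,50]])/1000
import itertools
for perm in itertools.permutations(range(4)):
    Q=P[list(perm)]; c=Q.mean(0); H=((Q-c)[:,0]+1j*(Q-c)[:,1]); b=B[:,0]+1j*B[:,1]
    s=(np.conj(b)*H).sum(); th=np.angle(s); e=np.abs(H-b*np.exp(1j*th))
    if e.max()<.012: print(perm,c,np.degrees(th),np.round(e,4),np.round([(b*np.exp(1j*th)).real+c[0],(b*np.exp(1j*th)).imag+c[1]],4).T.tolist())
E
```

```text
(0, 2, 1, 3) [0.51325 0.049  ] 24.402357160420983 [0.004  0.0009 0.0015 0.0016] [[0.5472, 0.1193], [0.5885, 0.0283], [0.4793, -0.0213], [0.438, 0.0697]]
(1, 3, 0, 2) [0.51325 0.049  ] -155.597642839579 [0.0015 0.0016 0.004  0.0009] [[0.4793, -0.0213], [0.438, 0.0697], [0.5472, 0.1193], [0.5885, 0.0283]]
```

The wrist picture shows the box turned about 24°, with its four black knobs at about (217,70), (82,141), (283,195) and (151,255). The jar is at (390,95) and the tray at (300,345). The detections fit the 120x100 mm screw pattern. I'll centre the camera over the box for one closer measurement.

```bash
python3 -m pendant '[[-0.2,-1.1,0,0,0,0,0],[-0.4,-2.2,0,0,0,0,0],[-0.4,-2.2,0,0,0,0,0],[-0.4,-2.2,0,0,0,0,0],[-0.4,-2.2,0,0,0,0,0],[-0.4,-2.2,0,0,0,0,0],[-0.4,-2.2,0,0,0,0,0],[-0.4,-2.2,0,0,0,0,0],[-0.4,-2.2,0,0,0,0,0],[-0.4,-2.2,0,0,0,0,0]]' 60
python3 - <<'E'
from h import *
cal=manip.get_calibration('wrist'); p,d=manip.camera('wrist'); cv2.imwrite('pics/wrist1.png',p[:,:,::-1])
o=manip.get_obs(); print(o['clock'],np.round(o['position'],4),o['ee_rot'],o['joint_pos'][6],o['torque'])
P=[]
for r in manip.tip_of('screw1','wrist')[:4]:
    w=pix2w('wrist',r['pixel'],z=.098,cal=cal); P.append(w[:2]); print(round(r['p'],2),np.round(r['pixel']),np.round(w,4))
for r in manip.trace('screw1','wrist')[:4]:
    m=r['pixels']; dd=np.where(m,d,0); 
    ys,xs=np.nonzero(m); w=np.array([pix2w('wrist',[x,y],depth=float(d[y,x]),cal=cal) for x,y in zip(xs,ys) if d[y,x]>0])
    t=w[w[:,2]>.106]; print('top',len(t),np.round((t.min(0)+t.max(0))/2,4),np.round(np.ptp(t,axis=0),4))
E
```

```text
clock: 2.25
position: [0.515, -0.02, 0.2221]
ee_rot: [0.707, 0.707, 0.0, 0.0]
ft_force: [0.3, 0.5, 0.8]
grip_width: 0.502
grasp_force: 0.0
2.3 [ 0.515  -0.02    0.2222] [7.07111397e-01 7.07102161e-01 5.69339124e-05 5.07426330e-05] -0.055608202422467716 [ 0.02757326 -0.03168483 -0.02923853]
0.71 [369.  45.] [0.5467 0.1155 0.098 ]
0.65 [281. 228.] [ 0.479  -0.0209  0.098 ]
0.63 [417. 170.] [0.5874 0.0265 0.098 ]
0.61 [226. 114.] [0.4399 0.0679 0.098 ]
top 1084 [0.5462 0.1182 0.1097] [0.0248 0.026  0.0073]
top 849 [0.5882 0.0272 0.1094] [0.0261 0.0249 0.0067]
top 933 [0.4378 0.0684 0.1094] [0.0251 0.0246 0.0068]
top 736 [ 0.479  -0.0226  0.1096] [0.0245 0.0254 0.0072]
```

View pics/wrist1.png

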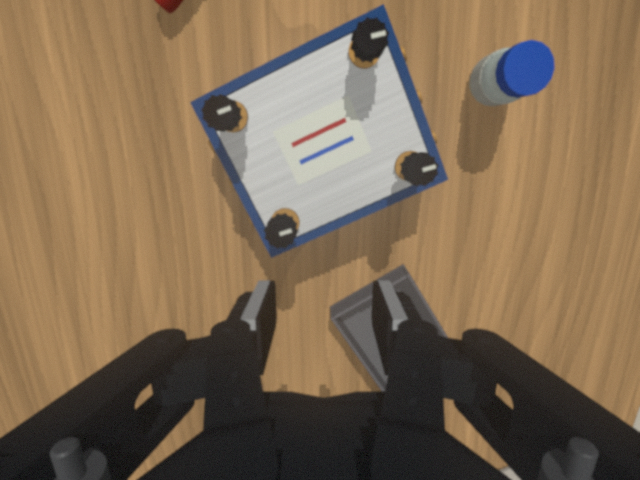

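The close picture confirms the four knob tops at about (370,38), (420,168), (282,230) and (222,112). They agree to about 1 mm with the box fit, and the tops measure 110 mm high, as they should. Going to screw 1 at (0.546, 0.118).

```bash
python3 -m pendant '[[1.0,0.3,0,0,0,0,0],[2.0,0.62,0,0,0,0,0],[2.76,0.62,0,0,0,0,0],[2.76,0.62,0.9,0,0,0,0],[2.76,0.62,1.8,0,0,0,0],[2.76,0.62,2.54,0,0,0,0],[2.76,0.62,2.54,0,0,0,0],[2.76,0.62,2.54,0,0,0,-1],[2.76,0.62,2.54,0,0,0,-1],[2.76,0.62,2.54,0,0,0,-1]]' 60
cat > s.py <<'E'
from h import *
import sys
o=manip.get_obs(); T=[];J=[];F=[]
for i in range(int(sys.argv[1]) if len(sys.argv)>1 else 1):
    if i: manip.camera('side')
    o=manip.get_obs(); T.append(o['torque']); J.append(o['tau'][6]);F.append(o['ft_force'])
print('t',o['clock'],'pos',np.round(o['position'],4),'yaw',np.round(R.from_quat(o['ee_rot']).as_euler('ZYX')[0],4),'F',np.round(np.mean(F,0),1),'Tz',np.round(np.array(T)[:,2],3),'j7tau',np.round(J,3),'j7',round(o['joint_pos'][6],3),'w',round(float(o['grip_width']),3),'gf',round(float(o['grasp_force']),1))
E
python3 s.py 3
```

```text
clock: 3.65
position: [0.5475, 0.1183, 0.0972]
ee_rot: [0.707, 0.707, 0.002, 0.001]
ft_force: [2.0, -0.8, 6.3]
grip_width: 0.228
grasp_force: 59.1
t 3.75 pos [0.5476 0.1183 0.0971] yaw 1.5706 F [ 1.4 -0.5  6.9] Tz [ 0.004  0.03  -0.012] j7tau [0.008 0.007 0.006] j7 -0.339 w 0.224 gf 59.3
```

```bash
python3 -m pendant '[[0,0,0.01,0,0,0.8,-1],[0,0,0.021,0,0,1.7,-1],[0,0,0.033,0,0,2.6,-1],[0,0,0.044,0,0,3.5,-1],[0,0,0.055,0,0,4.4,-1],[0,0,0.066,0,0,5.2,-1],[0,0,0.074,0,0,5.9,-1],[0,0,0.074,0,0,5.9,-1],[0,0,0.074,0,0,5.9,-1],[0,0,0.074,0,0,5.9,-1]]'; python3 s.py 3
```

```text
clock: 5.0
position: [0.5476, 0.1183, 0.0935]
ee_rot: [0.931, 0.365, 0.002, 0.0]
ft_force: [0.9, -0.1, 8.9]
grip_width: 0.231
grasp_force: 59.5
t 5.1 pos [0.5476 0.1183 0.0935] yaw 0.7467 F [ 0.6 -0.1  8. ] Tz [-0.012 -0.021 -0.031] j7tau [0.048 0.048 0.048] j7 -1.134 w 0.227 gf 59.5
```

```bash
cat > g.py <<'E'
import sys,numpy as np
a=list(map(float,sys.argv[1:]))  # x y z yaw  x y z yaw
c,s=np.cos(a[3]),np.sin(a[3]); d=np.array(a[4:7])-a[:3]
print('dx %.2f dy %.2f dz %.3f az %.2f'%(*(np.array([c*d[0]+s*d[1], s*d[0]-c*d[1], -d[2]])/.05), (a[3]-a[7])/np.radians(8)))
E
python3 g.py .546 .118 .0913 .747 .4793 -.022 .096 1.5708
```

```text
dx -2.88 dy 1.15 dz -0.094 az -5.90
```

```bash
python3 -m pendant '[[0,0,0,0,0,0,0],[0,0,0,0,0,0,0],[0,0,-1,0,0,-0.9,0],[-1,0.4,-1.1,0,0,-2.1,0],[-2,0.8,-1.1,0,0,-3.4,0],[-2.88,1.15,-1.1,0,0,-4.7,0],[-2.88,1.15,-1.1,0,0,-5.9,0],[-2.88,1.15,-0.094,0,0,-5.9,0],[-2.88,1.15,-0.094,0,0,-5.9,0],[-2.88,1.15,-0.094,0,0,-5.9,-1]]'; python3 s.py
```

```text
clock: 6.35
position: [0.4798, -0.0219, 0.0973]
ee_rot: [0.707, 0.707, 0.0, 0.0]
ft_force: [0.9, 0.7, 1.2]
grip_width: 0.299
grasp_force: 0.0
t 6.35 pos [ 0.4798 -0.0219  0.0973] yaw 1.5708 F [0.9 0.7 1.2] Tz [-0.025] j7tau [-0.001] j7 -0.055 w 0.299 gf 0.0
```

```bash
python3 -m pendant '[[0,0,0,0,0,0,-1],[0,0,0,0,0,0,-1],[0,0,0.012,0,0,1.0,-1],[0,0,0.025,0,0,2.0,-1],[0,0,0.037,0,0,3.0,-1],[0,0,0.050,0,0,4.0,-1],[0,0,0.063,0,0,5.0,-1],[0,0,0.074,0,0,5.9,-1],[0,0,0.074,0,0,5.9,-1],[0,0,0.074,0,0,5.9,-1]]'; python3 s.py; python3 g.py .4793 -.022 .0923 .747 .5885 .028 .096 1.5708;python3 g.py .5885 .028 .0923 .747 .438 .069 .096 1.5708 
```

```text
clock: 7.6
position: [0.4807, -0.0221, 0.094]
ee_rot: [0.931, 0.365, 0.001, 0.001]
ft_force: [-1.4, -0.1, 5.4]
grip_width: 0.229
grasp_force: 58.8
t 7.6 pos [ 0.4807 -0.0221  0.094 ] yaw 0.7467 F [-1.4 -0.1  5.4] Tz [-0.095] j7tau [0.055] j7 -0.871 w 0.229 gf 58.8
dx 2.28 dy 0.75 dz -0.074 az -5.90
dx -1.65 dy -2.65 dz -0.074 az -5.90
```

```bash
python3 -m pendant '[[0,0,0,0,0,0,0],[0,0,0,0,0,0,0],[0,0,-1,0,0,-0.9,0],[0.8,0.25,-1.1,0,0,-2.1,0],[1.6,0.5,-1.1,0,0,-3.4,0],[2.28,0.75,-1.1,0,0,-4.7,0],[2.28,0.75,-1.1,0,0,-5.9,0],[2.28,0.75,-0.074,0,0,-5.9,0],[2.28,0.75,-0.074,0,0,-5.9,0],[2.28,0.75,-0.074,0,0,-5.9,-1]]'; python3 s.py
python3 -m pendant '[[0,0,0,0,0,0,-1],[0,0,0,0,0,0,-1],[0,0,0.012,0,0,1.0,-1],[0,0,0.025,0,0,2.0,-1],[0,0,0.037,0,0,3.0,-1],[0,0,0.050,0,0,4.0,-1],[0,0,0.063,0,0,5.0,-1],[0,0,0.074,0,0,5.9,-1],[0,0,0.074,0,0,5.9,-1],[0,0,0.074,0,0,5.9,-1]]'; python3 s.py
```

```text
clock: 8.85
position: [0.5891, 0.028, 0.0975]
ee_rot: [0.707, 0.707, 0.0, 0.0]
ft_force: [-0.0, 0.5, 1.3]
grip_width: 0.303
grasp_force: 0.0
t 8.85 pos [0.5891 0.028  0.0975] yaw 1.5705 F [-0.   0.5  1.3] Tz [0.012] j7tau [-0.002] j7 -0.146 w 0.303 gf 0.0
clock: 10.1
position: [0.5898, 0.0278, 0.0942]
ee_rot: [0.931, 0.365, 0.002, 0.001]
ft_force: [-1.4, -0.1, 6.2]
grip_width: 0.224
grasp_force: 59.1
t 10.1 pos [0.5898 0.0278 0.0942] yaw 0.7467 F [-1.4 -0.1  6.2] Tz [-0.111] j7tau [0.047] j7 -0.932 w 0.224 gf 59.1
```

```bash
python3 -m pendant '[[0,0,0,0,0,0,0],[0,0,0,0,0,0,0],[0,0,-1,0,0,-0.9,0],[-0.55,-0.9,-1.1,0,0,-2.1,0],[-1.1,-1.8,-1.1,0,0,-3.4,0],[-1.65,-2.65,-1.1,0,0,-4.7,0],[-1.65,-2.65,-1.1,0,0,-5.9,0],[-1.65,-2.65,-0.074,0,0,-5.9,0],[-1.65,-2.65,-0.074,0,0,-5.9,0],[-1.65,-2.65,-0.074,0,0,-5.9,-1]]'; python3 s.py
python3 -m pendant '[[0,0,0,0,0,0,-1],[0,0,0,0,0,0,-1],[0,0,0.012,0,0,1.0,-1],[0,0,0.025,0,0,2.0,-1],[0,0,0.037,0,0,3.0,-1],[0,0,0.050,0,0,4.0,-1],[0,0,0.063,0,0,5.0,-1],[0,0,0.074,0,0,5.9,-1],[0,0,0.074,0,0,5.9,-1],[0,0,0.074,0,0,5.9,-1]]'; python3 s.py 2
```

```text
clock: 11.35
position: [0.4386, 0.0692, 0.0974]
ee_rot: [0.707, 0.707, 0.0, 0.0]
ft_force: [1.1, -0.5, 1.1]
grip_width: 0.301
grasp_force: 0.0
t 11.35 pos [0.4386 0.0692 0.0974] yaw 1.5705 F [ 1.1 -0.5  1.1] Tz [-0.008] j7tau [-0.002] j7 -0.264 w 0.301 gf 0.0
clock: 12.6
position: [0.4392, 0.069, 0.094]
ee_rot: [0.931, 0.365, 0.001, 0.0]
ft_force: [-1.3, -1.5, 5.8]
grip_width: 0.225
grasp_force: 58.5
t 12.65 pos [0.4392 0.069  0.0941] yaw 0.7465 F [-1.  -1.6  4.7] Tz [-0.079 -0.07 ] j7tau [0.039 0.071] j7 -1.086 w 0.227 gf 58.5
```

```bash
python3 g.py .438 .069 .0923 .747 .5472 .1185 .0925 1.5708
```

```text
dx 2.28 dy 0.76 dz -0.004 az -5.90
```

```bash
python3 -m pendant '[[0,0,0,0,0,0,0],[0,0,0,0,0,0,0],[0,0,-1,0,0,-0.9,0],[0.8,0.25,-1.1,0,0,-2.1,0],[1.6,0.5,-1.1,0,0,-3.4,0],[2.28,0.76,-1.1,0,0,-4.7,0],[2.28,0.76,-1.1,0,0,-5.9,0],[2.28,0.76,0,0,0,-5.9,0],[2.28,0.76,0,0,0,-5.9,0],[2.28,0.76,0,0,0,-5.9,-1]]'; python3 s.py
python3 -m pendant '[[0,0,0,0,0,0,-1],[0,0,0,0,0,0,-1],[0,0,0.01,0,0,0.8,-1],[0,0,0.02,0,0,1.6,-1],[0,0,0.025,0,0,2.0,-1],[0,0,0.025,0,0,2.0,-1],[0,0,0.025,0,0,2.0,-1],[0,0,0.025,0,0,2.0,-1],[0,0,0.025,0,0,2.0,-1],[0,0,0.025,0,0,2.0,-1]]'; python3 s.py 3
```

```text
clock: 13.9
position: [0.548, 0.1189, 0.094]
ee_rot: [0.707, 0.707, 0.0, 0.0]
ft_force: [-0.1, 0.4, 0.3]
grip_width: 0.3
grasp_force: 0.0
t 13.9 pos [0.548  0.1189 0.094 ] yaw 1.5706 F [-0.1  0.4  0.3] Tz [-0.005] j7tau [-0.003] j7 -0.322 w 0.3 gf 0.0
clock: 15.15
position: [0.5479, 0.1189, 0.0932]
ee_rot: [0.799, 0.602, 0.001, 0.0]
ft_force: [-4.8, -1.5, 5.1]
grip_width: 0.223
grasp_force: 58.7
t 15.25 pos [0.5479 0.119  0.0932] yaw 1.2915 F [-4.6 -0.9  4.9] Tz [-0.016  0.008 -0.004] j7tau [0.03 0.03 0.03] j7 -0.591 w 0.222 gf 58.7
```

```bash
python3 g.py .5472 .1185 .0913 1.2916 .480 -.022 .0925 1.5708; python3 g.py .480 -.022 .0913 1.2916 .589 .028 .0925 1.5708; python3 g.py .589 .028 .0913 1.2916 .4385 .069 .0925 1.5708;python3 g.py .4385 .069 .0913 1.2916 .5475 .1185 .0915 1.5708
```

```text
dx -3.07 dy -0.52 dz -0.024 az -2.00
dx 1.56 dy 1.82 dz -0.024 az -2.00
dx -0.04 dy -3.12 dz -0.024 az -2.00
dx 1.55 dy 1.82 dz -0.004 az -2.00
```

```bash
python3 -m pendant '[[0,0,0,0,0,0,0],[0,0,0,0,0,0,0],[0,0,-1.1,0,0,0,0],[-1,-0.17,-1.1,0,0,-1,0],[-2.1,-0.35,-1.1,0,0,-2,0],[-3.07,-0.52,-1.1,0,0,-2,0],[-3.07,-0.52,-1.1,0,0,-2,0],[-3.07,-0.52,-0.024,0,0,-2,0],[-3.07,-0.52,-0.024,0,0,-2,0],[-3.07,-0.52,-0.024,0,0,-2,-1]]'; python3 s.py
python3 -m pendant '[[0,0,0,0,0,0,-1],[0,0,0,0,0,0,-1],[0,0,0.01,0,0,0.8,-1],[0,0,0.02,0,0,1.6,-1],[0,0,0.025,0,0,2.0,-1],[0,0,0.025,0,0,2.0,-1],[0,0,0.025,0,0,2.0,-1],[0,0,0.025,0,0,2.0,-1],[0,0,0.025,0,0,2.0,-1],[0,0,0.025,0,0,2.0,-1]]'; python3 s.py 2
```

```text
clock: 16.5
position: [0.4811, -0.0212, 0.0938]
ee_rot: [0.707, 0.707, 0.0, 0.0]
ft_force: [-0.1, 0.2, 0.0]
grip_width: 0.302
grasp_force: 0.2
t 16.5 pos [ 0.4811 -0.0212  0.0938] yaw 1.5716 F [-0.1  0.2  0. ] Tz [-0.046] j7tau [-0.007] j7 -0.05 w 0.302 gf 0.2
clock: 17.75
position: [0.4807, -0.0213, 0.0929]
ee_rot: [0.798, 0.602, 0.001, 0.0]
ft_force: [-6.1, 0.2, 7.3]
grip_width: 0.227
grasp_force: 59.0
t 17.8 pos [ 0.4807 -0.0213  0.0929] yaw 1.293 F [-6.1  0.4  7.1] Tz [-0.11  -0.053] j7tau [0.048 0.048] j7 -0.325 w 0.227 gf 59.0
```

```bash
python3 -m pendant '[[0,0,0,0,0,0,0],[0,0,0,0,0,0,0],[0,0,-1.1,0,0,0,0],[0.5,0.6,-1.1,0,0,-1,0],[1.0,1.2,-1.1,0,0,-2,0],[1.56,1.82,-1.1,0,0,-2,0],[1.56,1.82,-1.1,0,0,-2,0],[1.56,1.82,-0.024,0,0,-2,0],[1.56,1.82,-0.024,0,0,-2,0],[1.56,1.82,-0.024,0,0,-2,-1]]'; python3 s.py
python3 -m pendant '[[0,0,0,0,0,0,-1],[0,0,0,0,0,0,-1],[0,0,0.01,0,0,0.8,-1],[0,0,0.02,0,0,1.6,-1],[0,0,0.025,0,0,2.0,-1],[0,0,0.025,0,0,2.0,-1],[0,0,0.025,0,0,2.0,-1],[0,0,0.025,0,0,2.0,-1],[0,0,0.025,0,0,2.0,-1],[0,0,0.025,0,0,2.0,-1]]'; python3 s.py 2
```

```text
clock: 19.05
position: [0.5896, 0.0279, 0.0941]
ee_rot: [0.707, 0.707, 0.001, 0.0]
ft_force: [-0.5, 0.4, -0.2]
grip_width: 0.299
grasp_force: 0.0
t 19.05 pos [0.5896 0.0279 0.0941] yaw 1.5704 F [-0.5  0.4 -0.2] Tz [-0.037] j7tau [0.004] j7 -0.13 w 0.299 gf 0.0
clock: 20.3
position: [0.5896, 0.0279, 0.0933]
ee_rot: [0.799, 0.602, 0.001, 0.0]
ft_force: [-5.6, -1.6, 4.2]
grip_width: 0.219
grasp_force: 58.7
t 20.35 pos [0.5896 0.0279 0.0933] yaw 1.2912 F [-5.5 -1.3  4.3] Tz [-0.077 -0.063] j7tau [0.078 0.078] j7 -0.396 w 0.224 gf 58.7
```

```bash
python3 -m pendant '[[0,0,0,0,0,0,0],[0,0,0,0,0,0,0],[0,0,-1.1,0,0,0,0],[0,-1.0,-1.1,0,0,-1,0],[0,-2.1,-1.1,0,0,-2,0],[-0.04,-3.12,-1.1,0,0,-2,0],[-0.04,-3.12,-1.1,0,0,-2,0],[-0.04,-3.12,-0.024,0,0,-2,0],[-0.04,-3.12,-0.024,0,0,-2,0],[-0.04,-3.12,-0.024,0,0,-2,-1]]'; python3 s.py
python3 -m pendant '[[0,0,0,0,0,0,-1],[0,0,0,0,0,0,-1],[0,0,0.01,0,0,0.8,-1],[0,0,0.02,0,0,1.6,-1],[0,0,0.025,0,0,2.0,-1],[0,0,0.025,0,0,2.0,-1],[0,0,0.025,0,0,2.0,-1],[0,0,0.025,0,0,2.0,-1],[0,0,0.025,0,0,2.0,-1],[0,0,0.025,0,0,2.0,-1]]'; python3 s.py 2
```

```text
clock: 21.6
position: [0.4397, 0.0693, 0.0937]
ee_rot: [0.707, 0.707, 0.0, 0.0]
ft_force: [-1.8, 0.4, 0.3]
grip_width: 0.304
grasp_force: 1.9
t 21.6 pos [0.4397 0.0693 0.0937] yaw 1.5704 F [-1.8  0.4  0.3] Tz [0.01] j7tau [0.] j7 -0.264 w 0.304 gf 1.9
clock: 22.85
position: [0.4389, 0.0693, 0.0929]
ee_rot: [0.799, 0.602, 0.0, -0.0]
ft_force: [-6.1, -0.2, 4.9]
grip_width: 0.228
grasp_force: 58.5
t 22.9 pos [0.4389 0.0693 0.0929] yaw 1.2911 F [-6.4 -0.6  5. ] Tz [-0.074 -0.1  ] j7tau [0.081 0.081] j7 -0.543 w 0.227 gf 58.5
```

```bash
python3 -m pendant '[[0,0,0,0,0,0,0],[0,0,0,0,0,0,0],[0,0,-1.1,0,0,0,0],[0.5,0.6,-1.1,0,0,-1,0],[1.0,1.2,-1.1,0,0,-2,0],[1.55,1.82,-1.1,0,0,-2,0],[1.55,1.82,-1.1,0,0,-2,0],[1.55,1.82,-0.01,0,0,-2,0],[1.55,1.82,-0.01,0,0,-2,0],[1.55,1.82,-0.01,0,0,-2,-1]]'; python3 s.py
python3 -m pendant '[[0,0,0,0,0,0,-1],[0,0,0,0,0,0,-1],[0,0,0,0,0,0,-1],[0,0,0.003,0,0,0.2,-1],[0,0,0.005,0,0,0.4,-1],[0,0,0.005,0,0,0.4,-1],[0,0,0.005,0,0,0.4,-1],[0,0,0.005,0,0,0.4,-1],[0,0,0.005,0,0,0.4,-1],[0,0,0.005,0,0,0.4,-1]]'; python3 s.py
```

```text
clock: 24.15
position: [0.548, 0.1186, 0.0933]
ee_rot: [0.707, 0.707, 0.001, 0.0]
ft_force: [-0.5, 0.1, 0.5]
grip_width: 0.299
grasp_force: 0.0
t 24.15 pos [0.548  0.1186 0.0933] yaw 1.5705 F [-0.5  0.1  0.5] Tz [-0.007] j7tau [-0.001] j7 -0.313 w 0.299 gf 0.0
clock: 25.4
position: [0.5478, 0.1187, 0.0936]
ee_rot: [0.727, 0.687, 0.001, 0.0]
ft_force: [-6.3, -1.7, 6.0]
grip_width: 0.217
grasp_force: 58.8
t 25.4 pos [0.5478 0.1187 0.0936] yaw 1.5147 F [-6.3 -1.7  6. ] Tz [-0.042] j7tau [0.015] j7 -0.367 w 0.217 gf 58.8
```

```bash
python3 -m pendant '[[0,0,0.003,0,0,0.2,-1],[0,0,0.005,0,0,0.4,-1],[0,0,0.005,0,0,0.4,-1],[0,0,0.005,0,0,0.4,-1],[0,0,0.005,0,0,0.4,-1],[0,0,0.005,0,0,0.4,-1],[0,0,0.005,0,0,0.4,-1],[0,0,0.005,0,0,0.4,-1],[0,0,0.005,0,0,0.4,-1],[0,0,0.005,0,0,0.4,-1]]'; python3 s.py
```

```text
clock: 26.65
position: [0.5478, 0.1187, 0.0933]
ee_rot: [0.746, 0.666, 0.001, 0.0]
ft_force: [-5.8, -1.1, 7.2]
grip_width: 0.224
grasp_force: 58.8
t 26.65 pos [0.5478 0.1187 0.0933] yaw 1.4589 F [-5.8 -1.1  7.2] Tz [-0.036] j7tau [0.01] j7 -0.421 w 0.224 gf 58.8
```

```bash
python3 -m pendant '[[0,0,0.004,0,0,0.3,-1],[0,0,0.008,0,0,0.6,-1],[0,0,0.008,0,0,0.6,-1],[0,0,0.008,0,0,0.6,-1],[0,0,0.008,0,0,0.6,-1],[0,0,0.008,0,0,0.6,-1],[0,0,0.008,0,0,0.6,-1],[0,0,0.008,0,0,0.6,-1],[0,0,0.008,0,0,0.6,-1],[0,0,0.008,0,0,0.6,-1]]'; python3 s.py
```

```text
clock: 27.9
position: [0.5479, 0.1187, 0.093]
ee_rot: [0.773, 0.635, 0.001, 0.0]
ft_force: [-6.7, -0.7, 6.2]
grip_width: 0.218
grasp_force: 58.8
t 27.9 pos [0.5479 0.1187 0.093 ] yaw 1.3752 F [-6.7 -0.7  6.2] Tz [-0.008] j7tau [0.014] j7 -0.502 w 0.218 gf 58.8
```

```bash
python3 -m pendant '[[0,0,0.004,0,0,0.3,-1],[0,0,0.008,0,0,0.6,-1],[0,0,0.008,0,0,0.6,-1],[0,0,0.008,0,0,0.6,-1],[0,0,0.008,0,0,0.6,-1],[0,0,0.008,0,0,0.6,-1],[0,0,0.008,0,0,0.6,-1],[0,0,0.008,0,0,0.6,-1],[0,0,0.008,0,0,0.6,-1],[0,0,0.008,0,0,0.6,-1]]'; python3 s.py
```

```text
clock: 29.15
position: [0.5479, 0.1187, 0.0926]
ee_rot: [0.799, 0.602, 0.001, 0.0]
ft_force: [-5.7, -1.3, 6.7]
grip_width: 0.217
grasp_force: 58.9
t 29.15 pos [0.5479 0.1187 0.0926] yaw 1.2914 F [-5.7 -1.3  6.7] Tz [-0.003] j7tau [-0.] j7 -0.582 w 0.217 gf 58.9
```

```bash
python3 -m pendant '[[0,0,0.004,0,0,0.3,-1],[0,0,0.008,0,0,0.6,-1],[0,0,0.008,0,0,0.6,-1],[0,0,0.008,0,0,0.6,-1],[0,0,0.008,0,0,0.6,-1],[0,0,0.008,0,0,0.6,-1],[0,0,0.008,0,0,0.6,-1],[0,0,0.008,0,0,0.6,-1],[0,0,0.008,0,0,0.6,-1],[0,0,0.008,0,0,0.6,-1]]'; python3 s.py
python3 - <<'E'
from h import *
p,d=manip.camera('wrist'); q,_=manip.camera('scene')
cv2.imwrite('pics/c.png',np.hstack([p[::1,::1],cv2.resize(q[150:300,240:440],(640,480))])[:,:,::-1][:, ::1])
im=cv2.imread('pics/c.png'); cv2.imwrite('pics/c.png',cv2.resize(im,(800,300)))
E
```

```text
clock: 30.4
position: [0.5479, 0.1187, 0.0924]
ee_rot: [0.823, 0.568, 0.001, 0.0]
ft_force: [-6.0, -1.0, 8.8]
grip_width: 0.223
grasp_force: 59.3
t 30.4 pos [0.5479 0.1187 0.0924] yaw 1.2077 F [-6.  -1.   8.8] Tz [0.071] j7tau [-0.078] j7 -0.663 w 0.223 gf 59.3
```

View pics/c.png

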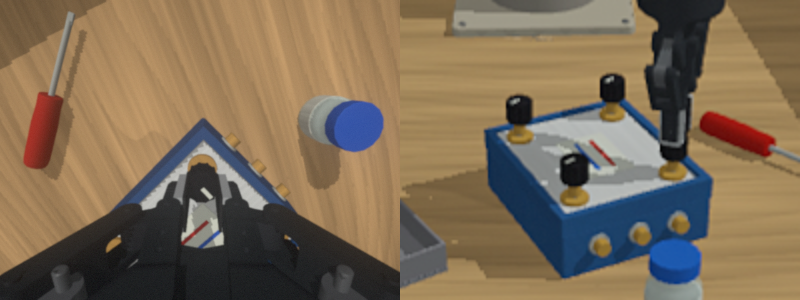

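The left half (wrist view) shows the gripper holding knob 1, and the right half (scene view) shows the knob flange on the lid. The reaction has now turned clearly positive: Tz is about +0.07 and −tau7 is 0.078. So screw 1 has met the gasket at about 1.47 rad. Next is the opposite screw, 3.

```bash
python3 g.py .5475 .1185 .0901 1.2078 .480 -.022 .0913 1.5708
```

```text
dx -3.11 dy -0.26 dz -0.024 az -2.60
```

```bash
python3 -m pendant '[[0,0,0,0,0,0,0],[0,0,0,0,0,0,0],[0,0,-1.1,0,0,0,0],[-1,-0.1,-1.1,0,0,-1,0],[-2.1,-0.2,-1.1,0,0,-2,0],[-3.11,-0.26,-1.1,0,0,-2.6,0],[-3.11,-0.26,-1.1,0,0,-2.6,0],[-3.11,-0.26,-0.024,0,0,-2.6,0],[-3.11,-0.26,-0.024,0,0,-2.6,0],[-3.11,-0.26,-0.024,0,0,-2.6,-1]]'; python3 s.py
python3 -m pendant '[[0,0,0,0,0,0,-1],[0,0,0,0,0,0,-1],[0,0,0.005,0,0,0.5,-1],[0,0,0.012,0,0,1.0,-1],[0,0,0.018,0,0,1.4,-1],[0,0,0.018,0,0,1.4,-1],[0,0,0.018,0,0,1.4,-1],[0,0,0.018,0,0,1.4,-1],[0,0,0.018,0,0,1.4,-1],[0,0,0.018,0,0,1.4,-1]]'; python3 s.py
```

```text
clock: 31.75
position: [0.481, -0.0214, 0.0925]
ee_rot: [0.707, 0.707, 0.0, 0.0]
ft_force: [0.8, 0.7, -0.2]
grip_width: 0.301
grasp_force: 0.1
t 31.75 pos [ 0.481  -0.0214  0.0925] yaw 1.5714 F [ 0.8  0.7 -0.2] Tz [-0.056] j7tau [-0.017] j7 -0.044 w 0.301 gf 0.1
clock: 33.0
position: [0.4805, -0.0215, 0.0921]
ee_rot: [0.773, 0.635, 0.0, 0.0]
ft_force: [-5.6, 0.7, 4.5]
grip_width: 0.227
grasp_force: 58.6
t 33.0 pos [ 0.4805 -0.0215  0.0921] yaw 1.3756 F [-5.6  0.7  4.5] Tz [-0.074] j7tau [0.039] j7 -0.238 w 0.227 gf 58.6
```

```bash
python3 -m pendant '[[0,0,0.004,0,0,0.3,-1],[0,0,0.008,0,0,0.6,-1],[0,0,0.008,0,0,0.6,-1],[0,0,0.008,0,0,0.6,-1],[0,0,0.008,0,0,0.6,-1],[0,0,0.008,0,0,0.6,-1],[0,0,0.008,0,0,0.6,-1],[0,0,0.008,0,0,0.6,-1],[0,0,0.008,0,0,0.6,-1],[0,0,0.008,0,0,0.6,-1]]'; python3 s.py
```

```text
clock: 34.25
position: [0.4806, -0.0215, 0.0917]
ee_rot: [0.799, 0.602, 0.001, 0.0]
ft_force: [-4.8, 0.4, 3.7]
grip_width: 0.23
grasp_force: 58.6
t 34.25 pos [ 0.4806 -0.0215  0.0917] yaw 1.2918 F [-4.8  0.4  3.7] Tz [-0.025] j7tau [0.018] j7 -0.321 w 0.23 gf 58.6
```

```bash
python3 -m pendant '[[0,0,0.004,0,0,0.3,-1],[0,0,0.008,0,0,0.6,-1],[0,0,0.008,0,0,0.6,-1],[0,0,0.008,0,0,0.6,-1],[0,0,0.008,0,0,0.6,-1],[0,0,0.008,0,0,0.6,-1],[0,0,0.008,0,0,0.6,-1],[0,0,0.008,0,0,0.6,-1],[0,0,0.008,0,0,0.6,-1],[0,0,0.008,0,0,0.6,-1]]'; python3 s.py; python3 g.py .480 -.022 .0896 1.208 .589 .028 .0913 1.5708
```

```text
clock: 35.5
position: [0.4807, -0.0216, 0.0913]
ee_rot: [0.823, 0.568, 0.001, 0.0]
ft_force: [-6.0, 0.8, 7.0]
grip_width: 0.226
grasp_force: 59.0
t 35.5 pos [ 0.4807 -0.0216  0.0913] yaw 1.2086 F [-6.   0.8  7. ] Tz [-0.009] j7tau [0.011] j7 -0.403 w 0.226 gf 59.0
dx 1.71 dy 1.68 dz -0.034 az -2.60
```

```bash
python3 -m pendant '[[0,0,0,0,0,0,0],[0,0,0,0,0,0,0],[0,0,-1.1,0,0,-0.6,0],[0.5,0.5,-1.1,0,0,-1.5,0],[1.1,1.1,-1.1,0,0,-2.6,0],[1.71,1.68,-1.1,0,0,-2.6,0],[1.71,1.68,-0.5,0,0,-2.6,0],[1.71,1.68,-0.034,0,0,-2.6,0],[1.71,1.68,-0.034,0,0,-2.6,-1],[1.71,1.68,-0.034,0,0,-2.6,-1]]'
python3 -m pendant '[[0,0,0,0,0,0,-1],[0,0,0.005,0,0,0.6,-1],[0,0,0.013,0,0,1.2,-1],[0,0,0.022,0,0,1.8,-1],[0,0,0.027,0,0,2.2,-1],[0,0,0.027,0,0,2.2,-1],[0,0,0.027,0,0,2.2,-1],[0,0,0.027,0,0,2.2,-1],[0,0,0.027,0,0,2.2,-1],[0,0,0.027,0,0,2.2,-1]]'; python3 s.py;  python3 g.py .589 .028 .08995 1.2637 .4385 .069 .0913 1.5708
```

```text
clock: 36.75
position: [0.589, 0.028, 0.0908]
ee_rot: [0.707, 0.707, -0.0, -0.0]
ft_force: [4.5, -0.2, -15.8]
grip_width: 0.232
grasp_force: 59.2
clock: 38.0
position: [0.5892, 0.028, 0.0895]
ee_rot: [0.807, 0.591, 0.0, 0.0]
ft_force: [6.3, -0.3, -17.0]
grip_width: 0.232
grasp_force: 59.3
t 38.0 pos [0.5892 0.028  0.0895] yaw 1.2637 F [  6.3  -0.3 -17. ] Tz [-0.013] j7tau [-0.028] j7 -0.411 w 0.232 gf 59.3
dx -0.13 dy -3.12 dz -0.027 az -2.20
```

```bash
python3 -m pendant '[[0,0,0,0,0,0,0],[0,0,0,0,0,0,0],[0,0,-1.1,0,0,0,0],[0,-1.0,-1.1,0,0,-1,0],[-0.1,-2.1,-1.1,0,0,-2.2,0],[-0.13,-3.12,-1.1,0,0,-2.2,0],[-0.13,-3.12,-0.5,0,0,-2.2,0],[-0.13,-3.12,-0.027,0,0,-2.2,0],[-0.13,-3.12,-0.027,0,0,-2.2,0],[-0.13,-3.12,-0.027,0,0,-2.2,-1]]'
python3 -m pendant '[[0,0,0,0,0,0,-1],[0,0,0,0,0,0,-1],[0,0,0.007,0,0,0.7,-1],[0,0,0.017,0,0,1.5,-1],[0,0,0.027,0,0,2.2,-1],[0,0,0.027,0,0,2.2,-1],[0,0,0.027,0,0,2.2,-1],[0,0,0.027,0,0,2.2,-1],[0,0,0.027,0,0,2.2,-1],[0,0,0.027,0,0,2.2,-1]]'; python3 s.py;  python3 g.py .4385 .069 .08995 1.2637 .5475 .1185 .0901 1.5708
```

```text
clock: 39.25
position: [0.4391, 0.0692, 0.0924]
ee_rot: [0.707, 0.707, 0.001, 0.0]
ft_force: [0.7, 0.2, 0.0]
grip_width: 0.304
grasp_force: 0.0
clock: 40.5
position: [0.4388, 0.0691, 0.0913]
ee_rot: [0.807, 0.59, 0.001, 0.0]
ft_force: [-4.0, -1.5, 7.9]
grip_width: 0.228
grasp_force: 58.5
t 40.5 pos [0.4388 0.0691 0.0913] yaw 1.2633 F [-4.  -1.5  7.9] Tz [-0.053] j7tau [0.091] j7 -0.567 w 0.228 gf 58.5
dx 1.60 dy 1.78 dz -0.003 az -2.20
```

```bash
python3 -m pendant '[[0,0,0.004,0,0,0.3,-1],[0,0,0.008,0,0,0.6,-1],[0,0,0.008,0,0,0.6,-1],[0,0,0.008,0,0,0.6,-1],[0,0,0.008,0,0,0.6,-1],[0,0,0.008,0,0,0.6,-1],[0,0,0.008,0,0,0.6,-1],[0,0,0.008,0,0,0.6,-1],[0,0,0.008,0,0,0.6,-1],[0,0,0.008,0,0,0.6,-1]]'; python3 s.py
```

```text
clock: 41.75
position: [0.439, 0.0691, 0.0911]
ee_rot: [0.831, 0.556, 0.001, 0.0]
ft_force: [-5.6, -1.4, 8.6]
grip_width: 0.224
grasp_force: 58.8
t 41.75 pos [0.439  0.0691 0.0911] yaw 1.1796 F [-5.6 -1.4  8.6] Tz [0.002] j7tau [0.003] j7 -0.651 w 0.224 gf 58.8
```

```bash
python3 -m pendant '[[0,0,0.003,0,0,0.2,-1],[0,0,0.005,0,0,0.4,-1],[0,0,0.005,0,0,0.4,-1],[0,0,0.005,0,0,0.4,-1],[0,0,0.005,0,0,0.4,-1],[0,0,0.005,0,0,0.4,-1],[0,0,0.005,0,0,0.4,-1],[0,0,0.005,0,0,0.4,-1],[0,0,0.005,0,0,0.4,-1],[0,0,0.005,0,0,0.4,-1]]'; python3 s.py; python3 g.py .4385 .069 .0893 1.124 .589 .028 .0905 1.5708
```

```text
clock: 43.0
position: [0.439, 0.0691, 0.091]
ee_rot: [0.846, 0.533, 0.001, 0.0]
ft_force: [-5.7, -1.5, 10.9]
grip_width: 0.226
grasp_force: 59.1
t 43.0 pos [0.439  0.0691 0.091 ] yaw 1.1239 F [-5.7 -1.5 10.9] Tz [0.036] j7tau [-0.078] j7 -0.707 w 0.226 gf 59.1
dx 0.56 dy 3.07 dz -0.024 az -3.20
```

```bash
python3 -m pendant '[[0,0,0,0,0,0,0],[0,0,0,0,0,0,0],[0,0,-1.1,0,0,-0.6,0],[0.2,1.0,-1.1,0,0,-1.8,0],[0.4,2.1,-1.1,0,0,-3.0,0],[0.56,3.07,-1.1,0,0,-3.2,0],[0.56,3.07,-0.5,0,0,-3.2,0],[0.56,3.07,-0.024,0,0,-3.2,0],[0.56,3.07,-0.024,0,0,-3.2,0],[0.56,3.07,-0.024,0,0,-3.2,-1]]'
python3 -m pendant '[[0,0,0,0,0,0,-1],[0,0,0,0,0,0,-1],[0,0,0,0,0,0.2,-1],[0,0,0.005,0,0,0.5,-1],[0,0,0.01,0,0,0.8,-1],[0,0,0.01,0,0,0.8,-1],[0,0,0.01,0,0,0.8,-1],[0,0,0.01,0,0,0.8,-1],[0,0,0.01,0,0,0.8,-1],[0,0,0.01,0,0,0.8,-1]]'; python3 s.py
```

```text
clock: 44.25
position: [0.5895, 0.028, 0.0914]
ee_rot: [0.707, 0.707, 0.001, 0.0]
ft_force: [-0.6, -0.1, 0.3]
grip_width: 0.302
grasp_force: 0.0
clock: 45.5
position: [0.5894, 0.028, 0.0915]
ee_rot: [0.745, 0.667, 0.001, 0.001]
ft_force: [-4.5, -0.3, 10.5]
grip_width: 0.226
grasp_force: 59.0
t 45.5 pos [0.5894 0.028  0.0915] yaw 1.4593 F [-4.5 -0.3 10.5] Tz [0.037] j7tau [-0.072] j7 -0.216 w 0.226 gf 59.0
```

```bash
python3 g.py .589 .028 .0900 1.4591 .4802 -.0218 .0898 1.5708
```

```text
dx -1.23 dy -2.05 dz 0.004 az -0.80
```

```bash
python3 -m pendant '[[0,0,0,0,0,0,0],[0,0,0,0,0,0,0],[0,0,-1.1,0,0,0,0],[-0.5,-0.7,-1.1,0,0,-0.4,0],[-0.9,-1.4,-1.1,0,0,-0.8,0],[-1.23,-2.05,-1.1,0,0,-0.8,0],[-1.23,-2.05,-0.5,0,0,-0.8,0],[-1.23,-2.05,0.004,0,0,-0.8,0],[-1.23,-2.05,0.004,0,0,-0.8,0],[-1.23,-2.05,0.004,0,0,-0.8,-1]]'
python3 -m pendant '[[0,0,0,0,0,0,-1],[0,0,0,0,0,0,-1],[0,0,0,0,0,0.2,-1],[0,0,0.003,0,0,0.4,-1],[0,0,0.008,0,0,0.6,-1],[0,0,0.008,0,0,0.6,-1],[0,0,0.008,0,0,0.6,-1],[0,0,0.008,0,0,0.6,-1],[0,0,0.008,0,0,0.6,-1],[0,0,0.008,0,0,0.6,-1]]'; python3 s.py
```

```text
clock: 46.75
position: [0.4808, -0.0217, 0.0905]
ee_rot: [0.707, 0.707, 0.0, 0.0]
ft_force: [0.4, -0.2, -0.3]
grip_width: 0.302
grasp_force: 0.0
clock: 48.0
position: [0.4803, -0.0218, 0.0907]
ee_rot: [0.736, 0.677, 0.0, 0.0]
ft_force: [-6.4, -0.2, 8.3]
grip_width: 0.23
grasp_force: 58.9
t 48.0 pos [ 0.4803 -0.0218  0.0907] yaw 1.4871 F [-6.4 -0.2  8.3] Tz [0.091] j7tau [-0.072] j7 -0.122 w 0.23 gf 58.9
```

```bash
python3 -m pendant '[[0,0,0.003,0,0,0.2,-1],[0,0,0.005,0,0,0.4,-1],[0,0,0.005,0,0,0.4,-1],[0,0,0.005,0,0,0.4,-1],[0,0,0.005,0,0,0.4,-1],[0,0,0.005,0,0,0.4,-1],[0,0,0.005,0,0,0.4,-1],[0,0,0.005,0,0,0.4,-1],[0,0,0.005,0,0,0.4,-1],[0,0,0.005,0,0,0.4,-1]]'; python3 s.py; python3 g.py .4802 -.0218 .0892 1.431 .5477 .1186 .0895 1.5708
```

```text
clock: 49.25
position: [0.4804, -0.0217, 0.0906]
ee_rot: [0.755, 0.656, 0.0, 0.0]
ft_force: [-6.7, -0.4, 10.5]
grip_width: 0.229
grasp_force: 59.2
t 49.25 pos [ 0.4804 -0.0217  0.0906] yaw 1.4314 F [-6.7 -0.4 10.5] Tz [0.134] j7tau [-0.14] j7 -0.177 w 0.229 gf 59.2
dx 2.97 dy 0.95 dz -0.006 az -1.00
```

```bash
python3 -m pendant '[[0,0,0,0,0,0,0],[0,0,0,0,0,0,0],[0,0,-1.1,0,0,0,0],[1.0,0.3,-1.1,0,0,-0.5,0],[2.0,0.6,-1.1,0,0,-1,0],[2.97,0.95,-1.1,0,0,-1,0],[2.97,0.95,-0.5,0,0,-1,0],[2.97,0.95,-0.006,0,0,-1,0],[2.97,0.95,-0.006,0,0,-1,0],[2.97,0.95,-0.006,0,0,-1,-1]]'
python3 -m pendant '[[0,0,0,0,0,0,-1],[0,0,0,0,0,0,-1],[0,0,0,0,0,0.2,-1],[0,0,0.003,0,0,0.4,-1],[0,0,0.006,0,0,0.5,-1],[0,0,0.006,0,0,0.5,-1],[0,0,0.006,0,0,0.5,-1],[0,0,0.006,0,0,0.5,-1],[0,0,0.006,0,0,0.5,-1],[0,0,0.006,0,0,0.5,-1]]'; python3 s.py
```

```text
clock: 50.5
position: [0.5485, 0.1188, 0.0904]
ee_rot: [0.707, 0.707, 0.001, 0.0]
ft_force: [-0.1, 0.6, 0.1]
grip_width: 0.301
grasp_force: 0.1
clock: 51.75
position: [0.5478, 0.1188, 0.0907]
ee_rot: [0.731, 0.682, 0.0, 0.0]
ft_force: [-6.0, -1.9, 7.2]
grip_width: 0.229
grasp_force: 58.8
t 51.75 pos [0.5478 0.1188 0.0907] yaw 1.5012 F [-6.  -1.9  7.2] Tz [0.169] j7tau [-0.148] j7 -0.367 w 0.229 gf 58.8
```

```bash
python3 -m pendant '[[0,0,0.003,0,0,0.2,-1],[0,0,0.005,0,0,0.4,-1],[0,0,0.005,0,0,0.4,-1],[0,0,0.005,0,0,0.4,-1],[0,0,0.005,0,0,0.4,-1],[0,0,0.005,0,0,0.4,-1],[0,0,0.005,0,0,0.4,-1],[0,0,0.005,0,0,0.4,-1],[0,0,0.005,0,0,0.4,-1],[0,0,0.005,0,0,0.4,-1]]'; python3 s.py; python3 g.py .5477 .1186 .08925 1.445 .5892 .028 .0895 1.5708;python3 g.py .5477 .1186 .08925 1.445 .4802 -.0218 .0892 1.5708
```

```text
clock: 53.0
position: [0.5478, 0.1188, 0.0906]
ee_rot: [0.75, 0.661, 0.0, 0.0]
ft_force: [-6.9, -1.1, 7.8]
grip_width: 0.229
grasp_force: 59.0
t 53.0 pos [0.5478 0.1188 0.0906] yaw 1.4453 F [-6.9 -1.1  7.8] Tz [0.179] j7tau [-0.188] j7 -0.421 w 0.229 gf 59.0
dx -1.69 dy 1.05 dz -0.005 az -0.90
dx -2.96 dy -0.99 dz 0.001 az -0.90
```

```bash
python3 -m pendant '[[0,0,0,0,0,0,0],[0,0,0,0,0,0,0],[0,0,-1.1,0,0,0,0],[-0.6,0.35,-1.1,0,0,-0.5,0],[-1.2,0.7,-1.1,0,0,-0.9,0],[-1.69,1.05,-1.1,0,0,-0.9,0],[-1.69,1.05,-0.5,0,0,-0.9,0],[-1.69,1.05,-0.005,0,0,-0.9,0],[-1.69,1.05,-0.005,0,0,-0.9,0],[-1.69,1.05,-0.005,0,0,-0.9,-1]]'
python3 -m pendant '[[0,0,0,0,0,0,-1],[0,0,0,0,0,0,-1],[0,0,0,0,0,0.2,-1],[0,0,0.003,0,0,0.4,-1],[0,0,0.006,0,0,0.6,-1],[0,0,0.006,0,0,0.6,-1],[0,0,0.006,0,0,0.6,-1],[0,0,0.006,0,0,0.6,-1],[0,0,0.006,0,0,0.6,-1],[0,0,0.006,0,0,0.6,-1]]'; python3 s.py;python3 g.py .5892 .028 .0892 1.487 .4387 .069 .0893 1.5708
```

```text
clock: 54.25
position: [0.5901, 0.0284, 0.0902]
ee_rot: [0.707, 0.707, 0.001, 0.001]
ft_force: [-0.6, 1.1, 0.0]
grip_width: 0.298
grasp_force: 0.0
clock: 55.5
position: [0.5895, 0.0284, 0.0905]
ee_rot: [0.736, 0.677, 0.0, 0.0]
ft_force: [-4.9, 0.5, 5.6]
grip_width: 0.23
grasp_force: 58.8
t 55.5 pos [0.5895 0.0284 0.0905] yaw 1.4873 F [-4.9  0.5  5.6] Tz [0.212] j7tau [-0.153] j7 -0.191 w 0.23 gf 58.8
dx 0.57 dy -3.07 dz -0.002 az -0.60
```

```bash
python3 -m pendant '[[0,0,0.003,0,0,0.2,-1],[0,0,0.005,0,0,0.4,-1],[0,0,0.005,0,0,0.4,-1],[0,0,0.005,0,0,0.4,-1],[0,0,0.005,0,0,0.4,-1],[0,0,0.005,0,0,0.4,-1],[0,0,0.005,0,0,0.4,-1],[0,0,0.005,0,0,0.4,-1],[0,0,0.005,0,0,0.4,-1],[0,0,0.005,0,0,0.4,-1]]'; python3 s.py; python3 g.py .5892 .028 .0890 1.431 .4387 .069 .0893 1.5708
```

```text
clock: 56.75
position: [0.5895, 0.0284, 0.0904]
ee_rot: [0.755, 0.656, 0.0, 0.0]
ft_force: [-5.2, -0.5, 7.0]
grip_width: 0.228
grasp_force: 58.9
t 56.75 pos [0.5895 0.0284 0.0904] yaw 1.4317 F [-5.2 -0.5  7. ] Tz [0.222] j7tau [-0.215] j7 -0.245 w 0.228 gf 58.9
dx 0.39 dy -3.09 dz -0.006 az -1.00
```

```bash
python3 -m pendant '[[0,0,0,0,0,0,0],[0,0,0,0,0,0,0],[0,0,-1.1,0,0,0,0],[0.1,-1.0,-1.1,0,0,-0.5,0],[0.2,-2.1,-1.1,0,0,-1,0],[0.39,-3.09,-1.1,0,0,-1,0],[0.39,-3.09,-0.5,0,0,-1,0],[0.39,-3.09,-0.006,0,0,-1,0],[0.39,-3.09,-0.006,0,0,-1,0],[0.39,-3.09,-0.006,0,0,-1,-1]]'
python3 -m pendant '[[0,0,0,0,0,0,-1],[0,0,0,0,0,0,-1],[0,0,0,0,0,0.2,-1],[0,0,0.003,0,0,0.4,-1],[0,0,0.006,0,0,0.6,-1],[0,0,0.006,0,0,0.6,-1],[0,0,0.006,0,0,0.6,-1],[0,0,0.006,0,0,0.6,-1],[0,0,0.006,0,0,0.6,-1],[0,0,0.006,0,0,0.6,-1]]'; python3 s.py
```

```text
clock: 58.0
position: [0.4397, 0.0692, 0.0897]
ee_rot: [0.707, 0.707, 0.001, 0.0]
ft_force: [-2.8, 0.4, 1.3]
grip_width: 0.3
grasp_force: 3.0
clock: 59.25
position: [0.4388, 0.0692, 0.0899]
ee_rot: [0.736, 0.677, -0.0, -0.0]
ft_force: [-8.6, -1.4, 11.8]
grip_width: 0.232
grasp_force: 58.7
t 59.25 pos [0.4388 0.0692 0.0899] yaw 1.4873 F [-8.6 -1.4 11.8] Tz [0.153] j7tau [-0.16] j7 -0.343 w 0.232 gf 58.7
```

```bash
python3 -m pendant '[[0,0,0.003,0,0,0.2,-1],[0,0,0.005,0,0,0.4,-1],[0,0,0.005,0,0,0.4,-1],[0,0,0.005,0,0,0.4,-1],[0,0,0.005,0,0,0.4,-1],[0,0,0.005,0,0,0.4,-1],[0,0,0.005,0,0,0.4,-1],[0,0,0.005,0,0,0.4,-1],[0,0,0.005,0,0,0.4,-1],[0,0,0.005,0,0,0.4,-1]]'; python3 s.py; python3 g.py .4387 .069 .0888 1.431 .4802 -.0218 .089 1.5708
```

```text
clock: 60.5
position: [0.4388, 0.0692, 0.0897]
ee_rot: [0.755, 0.656, -0.0, -0.0]
ft_force: [-9.7, -1.6, 13.4]
grip_width: 0.237
grasp_force: 58.9
t 60.5 pos [0.4388 0.0692 0.0897] yaw 1.4314 F [-9.7 -1.6 13.4] Tz [0.181] j7tau [-0.222] j7 -0.399 w 0.237 gf 58.9
dx -1.68 dy 1.07 dz -0.004 az -1.00
```

```bash
python3 -m pendant '[[0,0,0,0,0,0,0],[0,0,0,0,0,0,0],[0,0,-1.1,0,0,0,0],[-0.6,0.35,-1.1,0,0,-0.5,0],[-1.2,0.7,-1.1,0,0,-1,0],[-1.68,1.07,-1.1,0,0,-1,0],[-1.68,1.07,-0.5,0,0,-1,0],[-1.68,1.07,-0.004,0,0,-1,0],[-1.68,1.07,-0.004,0,0,-1,0],[-1.68,1.07,-0.004,0,0,-1,-1]]'
python3 -m pendant '[[0,0,0,0,0,0,-1],[0,0,0,0,0,0,-1],[0,0,0,0,0,0.2,-1],[0,0,0.003,0,0,0.4,-1],[0,0,0.005,0,0,0.55,-1],[0,0,0.005,0,0,0.55,-1],[0,0,0.005,0,0,0.55,-1],[0,0,0.005,0,0,0.55,-1],[0,0,0.005,0,0,0.55,-1],[0,0,0.005,0,0,0.55,-1]]'; python3 s.py; python3 g.py .4802 -.0218 .0887 1.494 .5477 .1186 .089 1.5708
```

```text
clock: 61.75
position: [0.4811, -0.0215, 0.0894]
ee_rot: [0.707, 0.707, 0.001, 0.0]
ft_force: [0.5, -0.2, 0.1]
grip_width: 0.301
grasp_force: 0.3
clock: 63.0
position: [0.4803, -0.0215, 0.0897]
ee_rot: [0.734, 0.68, 0.0, 0.0]
ft_force: [-7.6, -0.1, 7.8]
grip_width: 0.236
grasp_force: 58.7
t 63.0 pos [ 0.4803 -0.0215  0.0897] yaw 1.4944 F [-7.6 -0.1  7.8] Tz [0.242] j7tau [-0.218] j7 -0.112 w 0.236 gf 58.7
dx 2.90 dy 1.13 dz -0.006 az -0.55
```

```bash
python3 -m pendant '[[0,0,0,0,0,0,0],[0,0,0,0,0,0,0],[0,0,-1.1,0,0,0,0],[1.0,0.3,-1.1,0,0,-0.3,0],[2.0,0.7,-1.1,0,0,-0.55,0],[2.9,1.13,-1.1,0,0,-0.55,0],[2.9,1.13,-0.5,0,0,-0.55,0],[2.9,1.13,-0.006,0,0,-0.55,0],[2.9,1.13,-0.006,0,0,-0.55,0],[2.9,1.13,-0.006,0,0,-0.55,-1]]'
python3 -m pendant '[[0,0,0,0,0,0,-1],[0,0,0,0,0,0,-1],[0,0,0,0,0,0.1,-1],[0,0,0.001,0,0,0.2,-1],[0,0,0.003,0,0,0.35,-1],[0,0,0.003,0,0,0.35,-1],[0,0,0.003,0,0,0.35,-1],[0,0,0.003,0,0,0.35,-1],[0,0,0.003,0,0,0.35,-1],[0,0,0.003,0,0,0.35,-1]]'; python3 s.py
```

```text
clock: 64.25
position: [0.5485, 0.1188, 0.0896]
ee_rot: [0.707, 0.707, 0.001, 0.0]
ft_force: [0.2, 0.0, -0.7]
grip_width: 0.301
grasp_force: 0.1
clock: 65.5
position: [0.5478, 0.1188, 0.09]
ee_rot: [0.724, 0.69, 0.0, 0.0]
ft_force: [-5.1, -1.3, 6.1]
grip_width: 0.231
grasp_force: 58.6
t 65.5 pos [0.5478 0.1188 0.09  ] yaw 1.5222 F [-5.1 -1.3  6.1] Tz [0.237] j7tau [-0.218] j7 -0.34 w 0.231 gf 58.6
```

```bash
python3 -m pendant '[[0,0,0,0,0,0,0],[0,0,0,0,0,0,0],[0,0,-0.6,0,0,0,0],[0,0,-1.2,0,0,0,0],[0,0,-1.8,0,0,0,0],[0,0,-1.8,0,0,0,0],[0,0,-1.8,0,0,0,0],[0,0,-1.8,0,0,0,0],[0,0,-1.8,0,0,0,0],[0,0,-1.8,0,0,0,0]]'; python3 -c "
from workcell import manip
print(manip.hand_in())"
```

```text
clock: 66.75
position: [0.5477, 0.1186, 0.1778]
ee_rot: [0.724, 0.69, -0.0, -0.0]
ft_force: [-0.8, -0.3, 0.8]
grip_width: 0.502
grasp_force: 0.0
the job is handed in; nothing more can be done
None
```

The lid is down on its gasket and the job was handed in at 66.75 s. All four screws last read about 0.22 N m, tightened crisscross in pairs; I did not recheck 2 and 4 after the last turns on 3 and 1, so they may have slackened slightly.

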